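Stack a sleeve and a copper ring on the lens assembly post

TASK

Thread the blue sleeve over the upright post of the assembly fixture and let it down fully home on the round foot; then thread the copper ring over the same post so that it lies flat on top of the sleeve, and let go. Leave the dark steel ring where it lies.

Things in the scene. Friction and masses are not known exactly. Their poses are not given: they have to be found in the camera images.
- post_stand: assembly fixture, fixed to the bench: round aluminium foot, diameter 72 mm, 12 mm high, with an upright steel post in its middle, diameter 14 mm, top 68 mm above the bench (the last 10 mm taper to 6 mm). Origin on the post's axis at the underside of the foot, z up. A red box 0.1 m high with a fan unit on it stands on its robot side; a 30 mm high instrument base runs beside the rings, towards the robot.
- blue_sleeve: blue round sleeve standing upright on the bench: outer diameter 50 mm, plain through bore 30 mm, height 26 mm, 60 g nominal. Origin on its axis at the underside, z up along the bore. Goes on the post first. Home: underside on the foot, 12 mm above the bench.
- copper_ring: copper-coloured flat ring lying on the bench: outer diameter 56 mm, plain through bore 30 mm, height 16 mm, 80 g nominal. Origin on its axis at the underside, z up along the bore. Goes on second. Home: underside on the top of the sleeve, 38 mm above the bench.
- dark_ring: dark grey steel ring lying on the bench, same size and shape as the copper one (56 mm outside, bore 30 mm, 16 mm high); not wanted. Origin on its axis at the underside. The three rings lie in any order in a row (25 mm or more between them) that runs 60 degrees anticlockwise of world +x seen from above; fingers that close along that line have the most room, at the post too.

How it is judged (in metres and radians):
On the way, in this order (a step that is already met when the one before it is completed fails the run):
1. the blue sleeve is round the post, fully down on the foot, before the copper ring is on (horizontal distance between blue_sleeve and post_stand below 0.012 m and z of blue_sleeve in the frame of post_stand below 0.017 m and angle between the z axis of blue_sleeve and the z axis of post_stand, either way round below 0.17 rad and horizontal distance between copper_ring and post_stand above 0.03 m), for 0.2 s.
2. the copper ring is round the post, flat on top of the sleeve (horizontal distance between copper_ring and post_stand below 0.012 m and z of copper_ring in the frame of post_stand below 0.043 m and angle between the z axis of copper_ring and the z axis of post_stand, either way round below 0.17 rad), for 0.2 s.
At the end, for the whole second after the job is handed in: Both rings are round the post (axes within 12 mm of the post's), flat within 10 degrees and at rest: the blue sleeve below, its underside within 5 mm of the foot's top, and the copper ring above it, its underside within 5 mm of the sleeve's top; the dark ring is within 30 mm of where it started (all of step 2 and horizontal distance between blue_sleeve and post_stand below 0.012 m and z of blue_sleeve in the frame of post_stand below 0.017 m and angle between the z axis of blue_sleeve and the z axis of post_stand, either way round below 0.17 rad and z of copper_ring in the frame of post_stand above 0.033 m and linear speed of each of blue_sleeve, copper_ring below 0.02 m/s and distance of dark_ring from where it was at the start of the episode below 0.03 m); the robot touches nothing.
It fails at once if the dark steel ring is moved by more than 30 mm (distance of dark_ring from where it was at the start of the episode above 0.03 m).
It also fails if it takes over 58 s, if anything falls off the work surface, if the arm or the gripper's body presses on something with over 40 N, if the wrist force passes 120 N, or if a joint passes its speed limit or range.

ROBOT

A 7-joint arm with a two-finger parallel gripper is mounted at the origin on a cart in front of the work surface, level with it; the furniture and walls round the work are solid. World frame = base frame: x ahead of the robot, y to its left, z up, the work surface at z = 0. Lengths are in m, angles in degrees, forces in N, time in s.
With the tool pointing down it reaches from about 0.425 to 0.875 m from the base axis. Payload 4.7 kg.
Tool frame: the origin (TCP) lies at the very end of the fingers, on their centre line; the grasp point (between the pads) lies 19 mm behind it; z points along the fingers, y is the direction in which the jaws open and shut (so a half turn about z gives the same grasp; the last joint's range is limited). The gripper opens to 87 mm and grips with 3 to 60 N. Pads are 19 mm wide; open, the fingers measure 117 mm over their backs; the gripper's body (75 mm by 190 mm) begins 51 mm behind the grasp point.
Start: joints at [-66.801, 18.392, -4.016, 83.108, 1.295, 78.541, -3.26], TCP at [0.248, 0.601, 0.223] pointing down, gripper open.
Joint ranges: [-163.93, 163.93], [-17.29, 119.83], [-79.2, 71.16], [3.27, 140.29], [-89.18, 269.18], [5.43, 117.66], [-154.24, 154.24]. Speed limits (degrees/s): [147.25, 147.25, 180, 180, 180, 180, 180].

INTERFACE

Orientations are given as [roll, pitch, yaw] about the fixed x, y, z axes, in that order (R = Rz(yaw) Ry(pitch) Rx(roll)).
In Python, from cell import * gives the robot as it stands.
- The arm moves only by the tool arm_command, never from a script. Its argument "targets" is a list that holds one entry, the list of rows, each a list of 7 numbers: the shift along the tool's x, y, z in m, then the turn, a rotation vector about the tool's x, y, z in degrees, then the gripper's target within -1 to 1 (shut at 1, half-way at 0, fully open at -1). In form: [[[tx, ty, tz, rx, ry, rz, claw], ...]]. A call has 1 to 10 rows; each row is the pose to reach, as a shift and turn from the pose commanded when the call began, along the tool's axes at that moment; what a row does not reach only later rows make up. A row lasts 1/10 s, in which the tool goes at most 50 mm and 8.59 degrees, less where a joint would pass 70% of its speed; a pose out of reach is approached as far as the arm can. A call with a gripper value outside its range is refused whole. The fingers move at their own pace and stop on an object; "newtons" is the grip in N (left out, the last holds). Time passes only in rows, so rows that repeat a pose let the fingers close. It gives the time, the measured TCP pose, the force and the opening at its end, in the units of the state.
- get_obs(): the state, without advancing time (a new reading comes with each control period).
- read_camera(name): name is "scene" or "top" or "wrist"; returns a dict with "img" (384x512x3 uint8, red, green, blue), "z_map" (384x512 float32, m along the optical axis (not along the pixel's ray), 0 where there is no reading), "K" (3x3 intrinsics, pixels), "origin" and "attitude" of the camera in the world. Camera axes: x right, y down, z forward; pixel columns grow to the right and rows downward; lengths in m; the calibration is good to about 2 mm. A picture is of the moment at which its call begins.
- sign_off(): hands the job in, once; it reports no verdict.
Trained networks look in the newest picture that a camera, given by its name, has taken for a name from the list of things; names that differ only in an ending like _2 or _b are one class to them, and where a whole thing is asked for, a point or a joint stands for the part that bears it (a point fixed in the world has none). Each returns a list of dicts, best first, with "conf" (0 to 1); they miss things now and then, are a little off and sometimes report something else, mostly with a low value. They report only what shows in the picture. A call takes as long as a camera call.
- search_frame(thing, camera): "position" ([column, row] in pixels, amid what is visible of it).
The state is a dict: "time_s": time; "qpos": joint angles; "joint_velocities": joint speeds; "effort": joint torques, N m; "tool_pos": TCP position; "tool_rot": TCP orientation; "force": force on the tool from outside, world axes, zero at the start; "wrist_torque": the same for the moment, N m; "grip_width": finger opening in m.
Only numpy, scipy, OpenCV 4.12 (cv2) and the standard library are available. Lean on these libraries where they do the work, as an engineer would, in place of code of your own. Each camera call takes 0.05 s, during which the arm holds its last target.

## Working session

There is one attempt and no reset: what is moved stays moved. The work goes in short steps, Python scripts to look and compute and a tool call to move; the robot and the scene stay as the last step left them, time stands still between calls to the robot, and variables do not carry over. Pictures are saved under pics/ and viewed, and the job is handed in when it is done.

Besides the shell and the picture viewer there is one more tool, called after "Request:" as name(argument=value, ...) on one line, values as JSON. arm_command: Moves the arm, as the interface text tells. Its arguments: {"type":"object","properties":{"targets":{"type":"array","items":{"type":"array","items":{"type":"array","items":{"type":"number"}}}},"newtons":{"type":"number"}},"required":["targets"]}

```bash
ls; mkdir -p pics
cat > h.py <<'E'
from cell import *
import numpy as np, cv2
from scipy.spatial.transform import Rotation as R
def rot(a):
    a=np.array(a,float)
    if a.shape==(3,3): return a
    if a.shape==(4,): print('quat?',a); return R.from_quat(a).as_matrix()
    return R.from_euler('xyz',a,degrees=True).as_matrix()
def cloud(c):
    z=c['z_map'];K=np.array(c['K']);v,u=np.mgrid[:z.shape[0],:z.shape[1]]
    P=np.stack([(u-K[0,2])/K[0,0]*z,(v-K[1,2])/K[1,1]*z,z],-1)
    return P@rot(c['attitude']).T+np.array(c['origin'])
E
python3 - <<'E'
from h import *
o=get_obs();print(o)
for n in ['scene','top','wrist']:
    c=read_camera(n);cv2.imwrite(f'pics/{n}0.png',c['img'][:,:,::-1]);np.savez(f'{n}0.npz',**c)
    print(n,c['origin'],c['attitude'],c['K'])
    P=cloud(c)
    for t in ['blue_sleeve','copper_ring','dark_ring','post_stand']:
        for d in search_frame(t,n)[:2]:
            u,v=np.round(d['position']).astype(int);print(t,d,P[v,u])
E
```

```text
pics
{'time_s': 0.0, 'qpos': array([-66.79985308,  18.43667042,  -4.01476729,  83.17472038,
         1.2943207 ,  78.53793734,  -3.26082575]), 'joint_velocities': array([ 0.0799406 ,  0.02064222,  0.12400888,  0.0378222 ,  0.03940102,
       -0.08789371, -0.1151923 ]), 'effort': array([-2.06433656e-04, -4.91289282e+01, -4.04192526e-01, -3.12523091e+01,
       -6.39458187e-02,  4.37100639e-02,  1.68855240e-04]), 'tool_pos': array([0.2474615 , 0.60047424, 0.22149004]), 'tool_rot': array([-1.79895869e+02,  5.20422539e-03,  1.57607917e+02]), 'force': array([-0.48588157,  0.21223756,  0.08657906]), 'wrist_torque': array([-0.02048286, -0.02216567,  0.01899863]), 'grip_width': 0.08710995656037196}
scene [0.10247594 0.3152569  0.468134  ] [-119.98721631    1.53740435 -141.53447496] [[374.57789245   0.         256.1180429 ]
 [  0.         374.57789245 191.88095146]
 [  0.           0.           1.        ]]
copper_ring {'position': [244.1, 206.0], 'conf': 0.89} [ 0.59731792 -0.24179895  0.00153753]
dark_ring {'position': [296.6, 198.2], 'conf': 0.61} [ 0.5035515  -0.32345649  0.01670749]
top [ 0.41076746 -0.28447199  0.86547946] [-1.68229727e+02 -6.65979021e-02 -7.82230406e+01] [[364.1754364    0.         256.82389501]
 [  0.         364.1754364  192.43016269]
 [  0.           0.           1.        ]]
blue_sleeve {'position': [316.8, 267.3], 'conf': 0.59} [ 0.44151634 -0.4177438   0.02695298]
copper_ring {'position': [248.8, 184.5], 'conf': 0.71} [ 0.60095905 -0.22665865  0.01441104]
dark_ring {'position': [293.5, 225.4], 'conf': 0.76} [ 0.52588628 -0.35036485  0.01556957]
post_stand {'position': [223.7, 150.1], 'conf': 0.66} [ 0.66860506 -0.15074239  0.02534123]
wrist [0.17978449 0.62880505 0.38428454] [ 1.64431396e+02 -1.94243025e-02  6.76897886e+01] [[323.61128489   0.         260.22835669]
 [  0.         323.61128489 188.22778849]
 [  0.           0.           1.        ]]
```

Run:
```python
import cv2
for n in ['scene','top']:
    a=cv2.imread(f'pics/{n}0.png');cv2.imwrite(f'pics/{n}0b.png',cv2.resize(a,(768,576),interpolation=cv2.INTER_CUBIC))
```

```text
(no output)
```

View pics/scene0b.png

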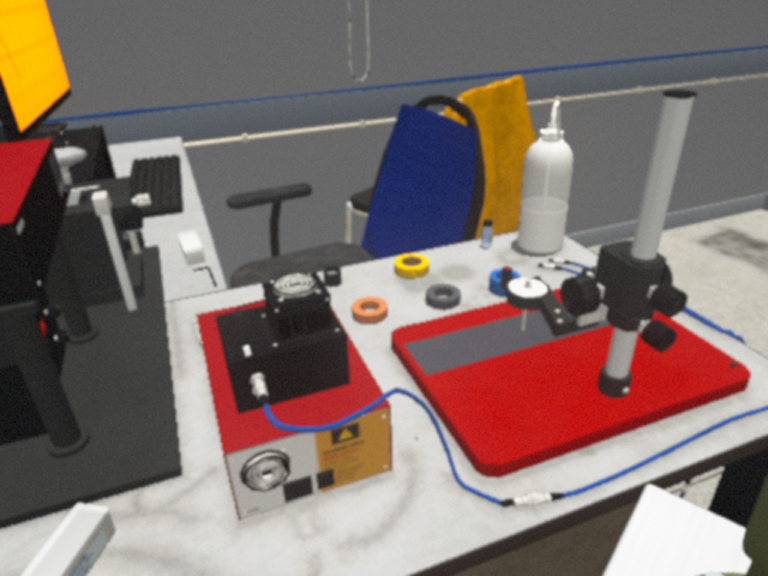

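View pics/top0b.png

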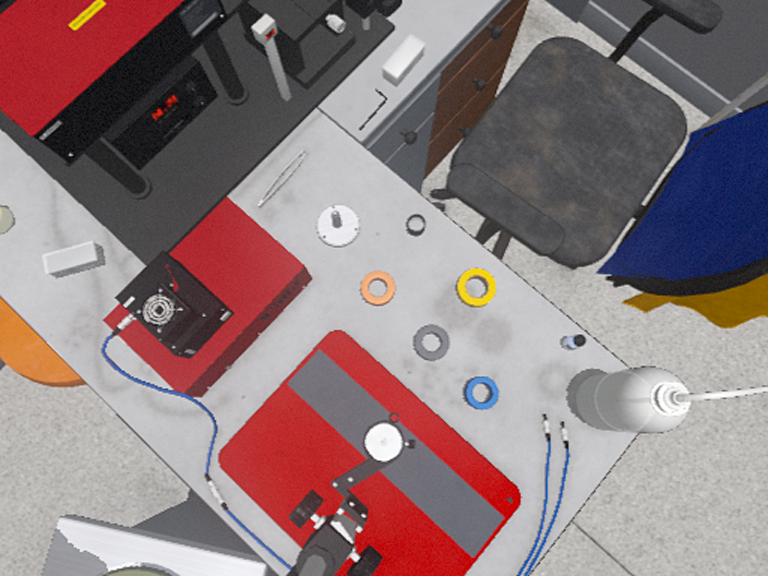

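The top view shows the post foot at (225,150) in camera pixels. Copper is at (252,192), dark at (287,228) and blue at (321,262). The tall microscope column and the bottle are obstacles. Next I'll measure all of these precisely.

Run:
```python
from h import *
from scipy.optimize import least_squares
c=dict(np.load('top0.npz'));P=cloud(c);img=c['img']
hsv=cv2.cvtColor(img,cv2.COLOR_RGB2HSV)
def fit(name,px,z0,z1,rad,h):
    u,v=px;m=np.zeros(P.shape[:2],bool);m[v-22:v+23,u-22:v and u+23]=1
    m&=(P[...,2]>z0)&(P[...,2]<z1)
    n,l=cv2.connectedComponents(m.astype(np.uint8))
    best=max(range(1,n),key=lambda i:(l==i).sum());m=l==best
    Q=P[m];cnt,_=cv2.findContours(m.astype(np.uint8),cv2.RETR_EXTERNAL,cv2.CHAIN_APPROX_NONE)
    e=cnt[0][:,0];E=P[e[:,1],e[:,0],:2]
    s=least_squares(lambda p:np.hypot(E[:,0]-p[0],E[:,1]-p[1])-p[2],[*Q[:,:2].mean(0),rad],loss='soft_l1',f_scale=.002).x
    print(name,'n',m.sum(),'mean',Q[:,:2].mean(0).round(4),'fit',s.round(4),'z med',np.median(Q[:,2]).round(4))
    return s
fit('copper',(252,192),.008,.022,.028,0)
fit('dark',(287,228),.008,.022,.028,0)
fit('blue',(321,262),.018,.034,.025,0)
fit('foot',(225,150),.006,.018,.036,0)
fit('post',(225,150),.05,.08,.004,0)
fit('post2',(225,150),.025,.08,.007,0)
c2=dict(np.load('scene0.npz'));P2=cloud(c2)
A=np.concatenate([P.reshape(-1,3)[c['z_map'].ravel()>0],P2.reshape(-1,3)[c2['z_map'].ravel()>0]])
print('bench z',np.median(A[(abs(A[:,2])<.01)][:,2]))
xs=np.arange(.2,.9,.03);ys=np.arange(.1,-.75,-.03)
print('      '+' '.join(f'{y*100:4.0f}' for y in ys))
for x in xs:
    r=[]
    for y in ys:
        k=A[(abs(A[:,0]-x)<.015)&(abs(A[:,1]-y)<.015)]
        r.append(f'{k[:,2].max()*1000:4.0f}' if len(k) else '   .')
    print(f'{x:.2f}  '+' '.join(r))
```

```text
copper n 308 mean [ 0.584  -0.2353] fit [ 0.5842 -0.2355  0.0267] z med 0.0163
dark n 318 mean [ 0.5157 -0.3357] fit [ 0.5159 -0.3357  0.0265] z med 0.0164
blue n 262 mean [ 0.4553 -0.424 ] fit [ 0.4553 -0.4239  0.024 ] z med 0.0265
foot n 579 mean [ 0.6723 -0.1508] fit [ 0.6742 -0.15    0.0346] z med 0.0121
post n 33 mean [ 0.6721 -0.1508] fit [ 0.6726 -0.1504  0.0053] z med 0.0626
post2 n 53 mean [ 0.6712 -0.1512] fit [ 0.6727 -0.1504  0.0055] z med 0.0561
bench z 0.0007219468232284032
        10    7    4    1   -2   -5   -8  -11  -14  -17  -20  -23  -26  -29  -32  -35  -38  -41  -44  -47  -50  -53  -56  -59  -62  -65  -68  -71  -74
0.20     .    .    .    .    .    3   12   10    9   33  187  365  365  178   34   34   36   35   34    4    8    8    .    .    .    .    .    .    .
0.23     .    .    .    1    6   14   15   32   32   34  163  365  365  203  179   34   36   36   36   34    6    9    6    .    .    .    .    .    .
0.26     .    0    4    4    5   28   33   34   34   33  180  204  206  203   35   34   35   36   36   35    4   11    8    .    .    .    .    .    .
0.2
[... 2467 characters left out ...]
4    5    5    4    1    .    .  -89  -86  -86  -85  -85  -84    . -271 -268 -277 -239 -168  -94
0.80   293  293   20   17   18    7    3    4    4    4    4    4    .    .  -88  -86  -86  -86  -86  -83  -85  -88 -275 -258 -254 -256 -261 -208 -137
0.83   292  293  292   18   19   17    4    5    4    3    .    .    .    .  -84  -84  -86  -86  -86  -88    .    .    . -255 -252 -255 -258 -252 -178
0.86   292  292  292  203  203   18    4    4    7    9    .    .    .    .  -86  -86  -88  -87 -329    . -629 -258 -256 -252 -255 -254 -256 -258 -226
0.89    18  292  292  215  204  175  174    4    4    8    3 -116    .    .    .  -94    .    .    . -255 -253 -254 -255 -255 -254 -254 -256 -256 -263
```

Run:
```python
from h import *
A=[]
for n in ['top','scene','wrist']:
    c=dict(np.load(n+'0.npz'));A.append(cloud(c).reshape(-1,3)[c['z_map'].ravel()>0])
A=np.concatenate(A)
xs=np.arange(.0,1.0,.06);ys=np.arange(.9,-.1,-.06)
print('      '+' '.join(f'{y*100:4.0f}' for y in ys))
for x in xs:
    r=[]
    for y in ys:
        k=A[(abs(A[:,0]-x)<.03)&(abs(A[:,1]-y)<.03)]
        r.append(f'{k[:,2].max()*1000:4.0f}' if len(k) else '   .')
    print(f'{x:.2f}  '+' '.join(r))
```

```text
90   84   78   72   66   60   54   48   42   36   30   24   18   12    6    0   -6
0.00  -728 -744 -745 -740 -737 -740 -741 -742 -740 -740 -739 -742 -645 -284    .    .    .
0.06  -743 -744 -741 -740 -739 -742 -742 -737 -738 -742 -738 -739    3    4  230  209   17
0.12  -138 -744 -741 -737 -741 -740 -741 -738 -741 -738 -736 -744    3    4   16   17    5
0.18    41 -262 -742 -741 -739  339  338 -741 -741 -741 -745 -746 -646   -2   -0    1   12
0.24    48   72 -738 -739  336  341  317 -737 -744 -743 -743 -745 -745 -744    4    6   33
0.30     .  104  106 -744  280 -744 -290 -273 -272 -276 -745 -745    1    4    5    5   49
0.36     .   99  116 -743 -745 -287 -265 -261 -262 -265 -294    4    4  132  130  118  103
0.42     .    .   44    3 -745 -273 -264 -261 -266    4    6    5    4  140  204  210  102
0.48     .    . -171  -24 -743 -271 -263 -268 -269    4   37   36    4  161  207  212  165
0.54     .    .    . -308  -63 -272 -268 -267    0   32   37   37   36  100  174  177  103
0.60     .    .    .    .  -78 -174 -275 -266   21   35   17   19  293   18  102  104  103
0.66     .    .    .    . -173 -198 -240 -280    5   19   19  293  294  292   19  103  100
0.72     .    .    .    .    . -258 -288   17   17   17   16  293  293  293   19   17   11
0.78     .    .    .    .    .    . -384   15    .    .    .  299  293  293  293   19    9
0.84     .    .    .    .    .    .    . -471    .    .    .    .    .  292  293  292   18
0.90     .    .    .    .    .    .    .    . -567    .    .    .   17   18  292  215  175
0.96     .    .    .    .    .    .    .    . -664 -727 -751    .   17   18  161  277  277
```

View pics/wrist0.png

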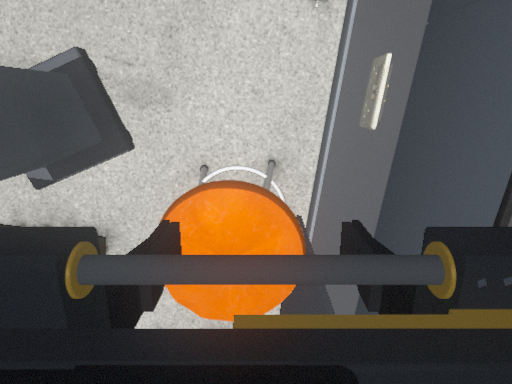

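```bash
cat >> h.py <<'E'
def rows(pts,yaw=None,step=.045):
    """world TCP waypoints -> tool-axes rows from measured pose"""
    o=get_obs();p=np.array(o['tool_pos']);Rm=rot(o['tool_rot'])
    out=[];cur=p.copy()
    for q in pts:
        q=np.array(q);n=max(1,int(np.ceil(np.linalg.norm(q-cur)/step)))
        for i in range(1,n+1): out.append(Rm.T@(cur+(q-cur)*i/n-p))
        cur=q
    print('t',o['time_s'],'p',p.round(4),'rpy',np.round(o['tool_rot'],2))
    if yaw is not None:
        print('rotvec', (R.from_matrix(Rm.T@rot([180,0,yaw])).as_rotvec(degrees=True)).round(2))
    for i,x in enumerate(out): print(i+1,x.round(3))
E
python3 - <<'E'
from h import *
a=lambda d,r,z:(r*np.cos(np.radians(d)),r*np.sin(np.radians(d)),z)
rows([(0.25,.6,.35)]+[a(d,.6-.05*min(1,(65-d)/20),.42) for d in range(60,-1,-10)]+[a(d,.56,.42) for d in (-10,-20,-30)]+[(.455,-.424,.3)],150)
E
```

```text
t 0.75 p [0.2476 0.601  0.2226] rpy [179.99   0.   157.61]
rotvec [0.01 0.   7.61]
1 [-0.001 -0.    -0.042]
2 [-0.002 -0.    -0.085]
3 [-0.003 -0.    -0.127]
4 [-0.028 -0.023 -0.151]
5 [-0.053 -0.045 -0.174]
6 [-0.078 -0.068 -0.197]
7 [-0.109 -0.083 -0.197]
8 [-0.139 -0.098 -0.197]
9 [-0.17  -0.114 -0.197]
10 [-0.198 -0.13  -0.197]
11 [-0.227 -0.146 -0.197]
12 [-0.255 -0.163 -0.197]
13 [-0.282 -0.18  -0.197]
14 [-0.309 -0.197 -0.197]
15 [-0.336 -0.214 -0.197]
16 [-0.359 -0.236 -0.197]
17 [-0.383 -0.258 -0.197]
18 [-0.406 -0.279 -0.197]
19 [-0.426 -0.305 -0.197]
20 [-0.445 -0.33  -0.197]
21 [-0.464 -0.355 -0.197]
22 [-0.479 -0.384 -0.197]
23 [-0.494 -0.412 -0.197]
24 [-0.509 -0.44  -0.197]
25 [-0.521 -0.47  -0.197]
26 [-0.534 -0.5   -0.197]
27 [-0.547 -0.53  -0.197]
28 [-0.551 -0.562 -0.197]
29 [-0.555 -0.594 -0.197]
30 [-0.56  -0.627 -0.197]
31 [-0.558 -0.659 -0.197]
32 [-0.557 -0.692 -0.197]
33 [-0.555 -0.724 -0.197]
34 [-0.56  -0.753 -0.173]
35 [-0.566 -0.782 -0.149]
36 [-0.571 -0.811 -0.125]
37 [-0.577 -0.84  -0.101]
38 [-0.582 -0.869 -0.077]
```

Request:
arm_command(targets=[[[0,0,-0.045,0,0,0,-1],[0,0,-0.09,0,0,0,-1],[-0.003,0,-0.13,0,0,0,-1],[-0.028,-0.023,-0.16,0,0,0,-1],[-0.055,-0.047,-0.19,0,0,0,-1],[-0.085,-0.07,-0.2,0,0,0,-1],[-0.12,-0.09,-0.2,0,0,0,-1],[-0.155,-0.11,-0.2,0,0,0,-1],[-0.195,-0.13,-0.2,0,0,0,-1],[-0.235,-0.15,-0.2,0,0,0,-1]]])

```text
time_s: 1.75
tool_pos: [0.4085, 0.3714, 0.423]
tool_rot: [179.9, 0.0, 157.6]
force: [1.2, -0.6, -0.1]
grip_width: 0.0871
```

Request:
arm_command(targets=[[[-0.035,-0.022,0,0,0,0,-1],[-0.07,-0.045,0,0,0,0,-1],[-0.1,-0.07,0,0,0,0,-1],[-0.13,-0.095,0,0,0,0,-1],[-0.16,-0.12,0,0,0,0,-1],[-0.19,-0.15,0,0,0,0,-1],[-0.215,-0.185,0,0,0,0,-1],[-0.24,-0.22,0,0,0,0,-1],[-0.26,-0.255,0,0,0,0,-1],[-0.275,-0.295,0,0,0,0,-1]]])

```text
time_s: 2.75
tool_pos: [0.55, -0.0061, 0.4223]
tool_rot: [180.0, 0.0, 157.6]
force: [0.3, -1.1, 0.2]
grip_width: 0.087
```

Run:
```python
from h import *
a=lambda d,r,z:(r*np.cos(np.radians(d)),r*np.sin(np.radians(d)),z)
print(get_obs()['qpos'].round(1))
rows([a(d,.56,.42) for d in (-10,-20,-30)]+[(.455,-.424,.25)],150)
```

```text
[-25.3   4.8  25.5  77.2  -2.1  98.4  67.4]
t 2.75 p [ 0.55   -0.0061  0.4223] rpy [1.8000e+02 1.0000e-02 1.5763e+02]
rotvec [0.   0.01 7.63]
1 [-0.012 -0.028  0.001]
2 [-0.024 -0.056  0.002]
3 [-0.036 -0.084  0.002]
4 [-0.04  -0.116  0.002]
5 [-0.044 -0.148  0.002]
6 [-0.049 -0.181  0.002]
7 [-0.047 -0.213  0.002]
8 [-0.046 -0.246  0.002]
9 [-0.044 -0.278  0.002]
10 [-0.049 -0.307  0.036]
11 [-0.055 -0.336  0.07 ]
12 [-0.06  -0.365  0.104]
13 [-0.066 -0.394  0.138]
14 [-0.071 -0.423  0.172]
```

Request:
arm_command(targets=[[[-0.016,-0.038,0,0,0,0,-1],[-0.032,-0.078,0,0,0,0,-1],[-0.042,-0.12,0,0,0,0,-1],[-0.048,-0.165,0,0,0,0,-1],[-0.048,-0.21,0,0,0,0,-1],[-0.047,-0.25,0,0,0,3,-1],[-0.046,-0.29,0.01,0,0,7.6,-1],[-0.055,-0.335,0.03,0,0,7.6,-1],[-0.062,-0.38,0.055,0,0,7.6,-1],[-0.071,-0.423,0.08,0,0,7.6,-1]]])

```text
time_s: 3.75
tool_pos: [0.4541, -0.4223, 0.3437]
tool_rot: [180.0, 0.1, 150.0]
force: [1.1, 1.0, 0.4]
grip_width: 0.0871
```

Run:
```python
from h import *
print(get_obs()['qpos'].round(1))
rows([(.455,-.424,.15)],150)
c=read_camera('wrist');cv2.imwrite('pics/w1.png',c['img'][:,:,::-1]);np.savez('w1.npz',**c)
```

```text
[  5.8  15.7  44.5  77.4 -11.   91.1 109. ]
t 3.75 p [ 0.4541 -0.4223  0.3437] rpy [1.7996e+02 1.1000e-01 1.5004e+02]
rotvec [0.04 0.11 0.04]
1 [-0.    -0.     0.039]
2 [-0.001 -0.     0.078]
3 [-0.001 -0.001  0.116]
4 [-0.001 -0.001  0.155]
5 [-0.001 -0.001  0.194]
```

View pics/w1.png

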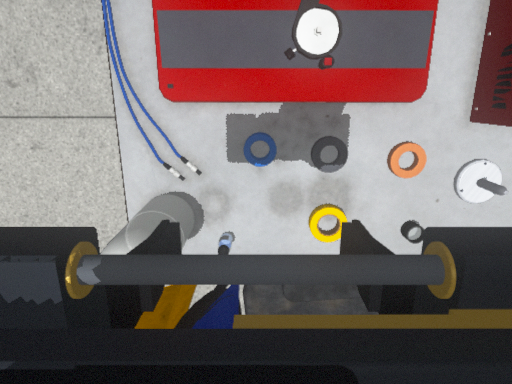

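Wrist view: blue at (260,149), dark at (329,153), copper at (407,160) and the post foot at (479,181). I'll cross-check these against the top camera.

```bash
cat >> h.py <<'E'
from scipy.optimize import least_squares
def fitc(c,px,z0,z1,rad,w=24,fixr=False):
    P=cloud(c);u,v=px;m=np.zeros(P.shape[:2],bool);m[max(v-w,0):v+w+1,max(u-w,0):u+w+1]=1
    m&=(P[...,2]>z0)&(P[...,2]<z1)&(c['z_map']>0)
    n,l=cv2.connectedComponents(m.astype(np.uint8))
    if n<2: return None
    m=l==max(range(1,n),key=lambda i:(l==i).sum())
    cnt,_=cv2.findContours(m.astype(np.uint8),cv2.RETR_EXTERNAL,cv2.CHAIN_APPROX_NONE)
    e=max(cnt,key=len)[:,0];E=P[e[:,1],e[:,0],:2];Q=P[m]
    s=least_squares(lambda p:np.hypot(E[:,0]-p[0],E[:,1]-p[1])-p[2],[*Q[:,:2].mean(0),rad],loss='soft_l1',f_scale=.002).x
    return s.round(4),Q.mean(0).round(4),np.median(Q[:,2]).round(4),int(m.sum())
E
python3 - <<'E'
from h import *
c=dict(np.load('w1.npz'))
print('o',c['origin'],c['attitude'])
for n,px,a,b,r in [('blue',(260,149),.018,.034,.025),('dark',(329,153),.009,.022,.028),('copper',(407,160),.009,.022,.028),('foot',(479,181),.007,.018,.036),('post',(490,184),.045,.08,.007)]:
    print(n,fitc(c,px,a,b,r))
E
```

```text
o [ 0.39020191 -0.38570548  0.50535647] [ 1.64325529e+02 -4.61390238e-02  6.01120351e+01]
blue (array([ 0.4556, -0.4236,  0.0241]), array([ 0.4553, -0.4235,  0.0252]), np.float64(0.0254), 576)
dark (array([ 0.5163, -0.3355,  0.027 ]), array([ 0.5158, -0.3354,  0.0152]), np.float64(0.0154), 762)
copper (array([ 0.5844, -0.2351,  0.0271]), array([ 0.5835, -0.2354,  0.0151]), np.float64(0.0154), 798)
foot (array([ 0.6732, -0.1505,  0.0336]), array([ 0.6707, -0.1518,  0.0114]), np.float64(0.0114), 1373)
post (array([ 0.6731, -0.1504,  0.0055]), array([ 0.6721, -0.1514,  0.058 ]), np.float64(0.0583), 142)
```

Request:
arm_command(targets=[[[-0.0005,-0.001,0.045,0,0,0,-1],[-0.0005,-0.001,0.09,0,0,0,-1],[-0.0005,-0.001,0.135,0,0,0,-1],[-0.0005,-0.001,0.18,0,0,0,-1],[-0.0005,-0.001,0.22,0,0,0,-1],[-0.0005,-0.001,0.26,0,0,0,-1],[-0.0005,-0.001,0.28,0,0,0,-1],[-0.0005,-0.001,0.29,0,0,0,-1]]])

```text
time_s: 4.6
tool_pos: [0.4537, -0.4203, 0.0514]
tool_rot: [180.0, -0.2, 150.0]
force: [0.2, 0.0, -0.2]
grip_width: 0.087
```

Run:
```python
from h import *
print(get_obs()['qpos'].round(1))
rows([(.4555,-.4238,.005)],150)
```

```text
[  8.7  26.7  39.8  99.5 -19.1  61.  115. ]
t 4.6 p [ 0.4537 -0.4203  0.0514] rpy [179.97  -0.22 150.03]
rotvec [ 0.03 -0.22  0.03]
1 [-0.002 -0.001  0.023]
2 [-0.004 -0.002  0.046]
```

Request:
arm_command(targets=[[[-0.0025,-0.002,0.015,0,0,0,-1],[-0.0025,-0.002,0.03,0,0,0,-1],[-0.0025,-0.002,0.04,0,0,0,-1],[-0.0025,-0.002,0.046,0,0,0,-1],[-0.0025,-0.002,0.046,0,0,0,-1]]])

```text
time_s: 5.1
tool_pos: [0.4554, -0.4244, 0.0071]
tool_rot: [180.0, -0.1, 150.0]
force: [-0.8, 0.9, 0.4]
grip_width: 0.0867
```

Run:
```python
from h import *
rows([(.4555,-.4238,.005)],150)
```

```text
t 5.1 p [ 0.4554 -0.4244  0.0071] rpy [ 1.7999e+02 -6.0000e-02  1.5001e+02]
rotvec [ 0.01 -0.06  0.01]
1 [0.    0.001 0.002]
```

Well placed. Closing on the sleeve.

Request:
arm_command(targets=[[[0,0,0.001,0,0,0,0],[0,0,0.001,0,0,0,1],[0,0,0.001,0,0,0,1],[0,0,0.001,0,0,0,1],[0,0,0.001,0,0,0,1],[0,0,0.001,0,0,0,1],[0,0,0.001,0,0,0,1],[0,0,0.001,0,0,0,1]]], newtons=25)

```text
time_s: 5.9
tool_pos: [0.4558, -0.4248, 0.007]
tool_rot: [180.0, 0.0, 150.0]
force: [-0.9, -0.3, 0.8]
grip_width: 0.0499
```

Run:
```python
from h import *
print(get_obs()['grip_width'])
rows([(.4555,-.424,.15),(.673,-.1504,.15)],150)
```

```text
0.04993737743571294
t 5.9 p [ 0.4558 -0.4248  0.007 ] rpy [1.7999e+02 1.0000e-02 1.5001e+02]
rotvec [0.01 0.01 0.01]
1 [ 0.     0.    -0.036]
2 [ 0.     0.    -0.072]
3 [ 0.     0.    -0.107]
4 [ 0.001  0.001 -0.143]
5 [-0.006  0.044 -0.143]
6 [-0.012  0.087 -0.143]
7 [-0.019  0.13  -0.143]
8 [-0.025  0.173 -0.143]
9 [-0.032  0.217 -0.143]
10 [-0.038  0.26  -0.143]
11 [-0.045  0.303 -0.143]
12 [-0.051  0.346 -0.143]
```

Request:
arm_command(targets=[[[0,0,-0.03,0,0,0,1],[0,0,-0.065,0,0,0,1],[0,0,-0.1,0,0,0,1],[0,0,-0.135,0,0,0,1],[-0.004,0.03,-0.15,0,0,0,1],[-0.01,0.07,-0.15,0,0,0,1],[-0.017,0.11,-0.15,0,0,0,1],[-0.023,0.15,-0.15,0,0,0,1],[-0.029,0.19,-0.15,0,0,0,1],[-0.035,0.23,-0.15,0,0,0,1]]])

```text
time_s: 6.9
tool_pos: [0.6017, -0.2416, 0.1566]
tool_rot: [180.0, -0.0, 150.0]
force: [0.7, -1.3, -0.0]
grip_width: 0.0497
```

Request:
arm_command(targets=[[[-0.006,0.04,0,0,0,0,1],[-0.012,0.075,0,0,0,0,1],[-0.015,0.1,0,0,0,0,1],[-0.016,0.11,0,0,0,0,1],[-0.016,0.115,0,0,0,0,1],[-0.016,0.115,0,0,0,0,1]]])

```text
time_s: 7.5
tool_pos: [0.6718, -0.1524, 0.1567]
tool_rot: [-180.0, -0.0, 150.0]
force: [0.6, -0.4, 0.2]
grip_width: 0.0499
```

Run:
```python
from h import *
print(get_obs()['qpos'].round(1))
rows([(.673,-.1504,.1)],150)
for n in ('wrist','top','scene'):
    c=read_camera(n);np.savez(n+'2.npz',**c);cv2.imwrite(f'pics/{n}2.png',c['img'][:,:,::-1])
a=[cv2.imread(f'pics/{n}2.png') for n in('wrist','top','scene')]
cv2.imwrite('pics/m2.png',cv2.resize(np.vstack([np.hstack(a[:2]),np.hstack([a[2],a[2]*0])]),(800,600)))
```

```text
[-14.7  28.   35.2  82.9 -16.3  74.2  81.7]
t 7.5 p [ 0.6718 -0.1524  0.1567] rpy [-1.7995e+02 -1.0000e-02  1.4996e+02]
rotvec [-0.05 -0.01 -0.04]
1 [-0.     0.001  0.028]
2 [-0.     0.002  0.057]
```

View pics/m2.png

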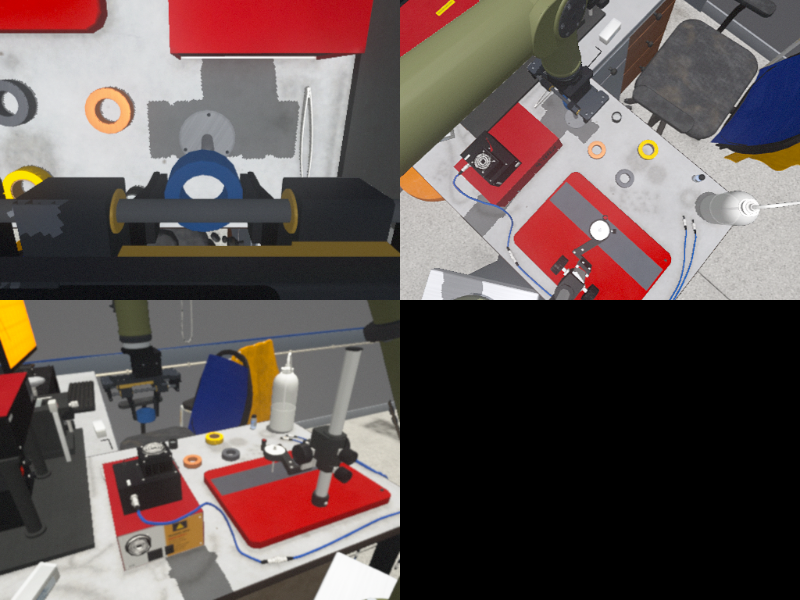

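Montage: the sleeve is held level between the fingers (wrist pixel ≈ (262,243)) with the foot visible just beyond it. I'll measure the held sleeve.

Run:
```python
from h import *
c=dict(np.load('wrist2.npz'));P=cloud(c)
hsv=cv2.cvtColor(c['img'],cv2.COLOR_RGB2HSV)
m=(hsv[...,0]>95)&(hsv[...,0]<120)&(hsv[...,1]>110)&(c['z_map']>0)&(P[...,2]>.12)&(P[...,2]<.22)
Q=P[m];print(m.sum(),Q.min(0),Q.max(0))
top=Q[Q[:,2]>np.percentile(Q[:,2],60)]; print('zpct',np.percentile(Q[:,2],[5,50,95]))
t=m&(P[...,2]>.170)
print('z',np.median(P[t][:,2]),'bbox y',)
# fit plane, and circle on visible top surface with outer boundary
u=P[t]; A=np.c_[u[:,:2],np.ones(len(u))];print('plane',np.linalg.lstsq(A,u[:,2],rcond=None)[0])
cnt,_=cv2.findContours(t.astype(np.uint8),cv2.RETR_EXTERNAL,cv2.CHAIN_APPROX_NONE)
e=max(cnt,key=len)[:,0];E=P[e[:,1],e[:,0],:2]
print(least_squares(lambda p:np.hypot(E[:,0]-p[0],E[:,1]-p[1])-.0245,[.67,-.15],loss='soft_l1',f_scale=.001).x)
print(fitc(c,(262,170),.007,.018,.036,50))
```

```text
4149 [ 0.64633888 -0.17465428  0.14995113] [ 0.69555883 -0.12723035  0.17701607]
zpct [0.15613274 0.17473634 0.17597574]
z 0.17501227493123517 bbox y
plane [ 0.01227539 -0.00761325  0.16553561]
[ 0.67221169 -0.15244018]
(array([ 0.6707, -0.1459,  0.0312]), array([ 0.6683, -0.1447,  0.0113]), np.float64(0.0114), 3016)
```

Request:
arm_command(targets=[[[0,0.0023,0.02,0,0,0,1],[0,0.0023,0.045,0,0,0,1],[0,0.0023,0.07,0,0,0,1],[0,0.0023,0.09,0,0,0,1],[0,0.0023,0.105,0,0,0,1],[0,0.0023,0.115,0,0,0,1]]])

```text
time_s: 8.25
tool_pos: [0.6726, -0.1504, 0.0408]
tool_rot: [-180.0, -0.0, 149.9]
force: [0.4, -0.2, -0.1]
grip_width: 0.0499
```

Run:
```python
from h import *
rows([(.673,-.1504,.0205)],150)
c=read_camera('wrist');np.savez('w3.npz',**c);cv2.imwrite(f'pics/w3.png',c['img'][:,:,::-1])
```

```text
t 8.25 p [ 0.6726 -0.1504  0.0408] rpy [-1.7997e+02 -5.0000e-02  1.4993e+02]
rotvec [-0.03 -0.05 -0.07]
1 [-0.    0.    0.02]
```

View pics/w3.png

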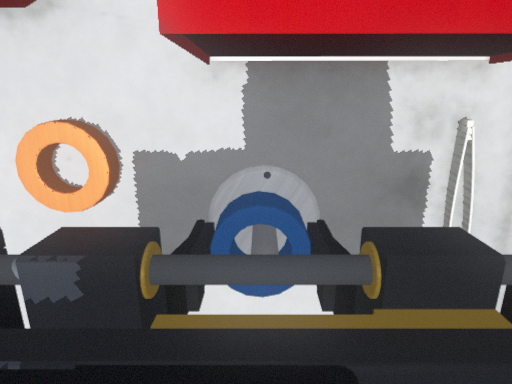

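The post runs through the bore (seen at about (264,235)) and there is no force. Lowering the rest of the way, then releasing.

Request:
arm_command(targets=[[[0,0,0.01,0,0,0,1],[0,0,0.018,0,0,0,1],[0,0,0.021,0,0,0,1],[0,0,0.021,0,0,0,1]]])

```text
time_s: 8.7
tool_pos: [0.6734, -0.1494, 0.0205]
tool_rot: [-180.0, -0.0, 150.0]
force: [0.4, 0.7, -1.0]
grip_width: 0.0499
```

Request:
arm_command(targets=[[[0,0,0,0,0,0,0.1],[0,0,0,0,0,0,-0.1],[0,0,0,0,0,0,-0.4],[0,0,0,0,0,0,-0.9],[0,0,0,0,0,0,-0.9],[0,0,0,0,0,0,-0.9]]])

```text
time_s: 9.3
tool_pos: [0.6736, -0.1495, 0.021]
tool_rot: [180.0, 0.0, 150.0]
force: [0.3, 0.2, 0.1]
grip_width: 0.074
```

Run:
```python
from h import *
rows([(.584,-.2353,.15)],150)
c=read_camera('wrist');np.savez('w4.npz',**c);cv2.imwrite(f'pics/w4.png',c['img'][:,:,::-1])
```

```text
t 9.3 p [ 0.6736 -0.1495  0.021 ] rpy [1.7999e+02 1.0000e-02 1.5001e+02]
rotvec [0.01 0.01 0.01]
1 [ 0.009 -0.03  -0.032]
2 [ 0.017 -0.06  -0.065]
3 [ 0.026 -0.089 -0.097]
4 [ 0.035 -0.119 -0.129]
```

View pics/w4.png

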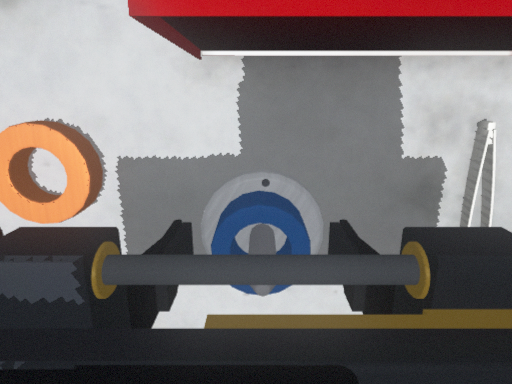

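The sleeve sits round the post, and the fingers are free on both sides. Rising and moving to above the copper ring.

Request:
arm_command(targets=[[[0,0,-0.02,0,0,0,-1],[0,0,-0.06,0,0,0,-1],[0,0,-0.1,0,0,0,-1],[0,0,-0.13,0,0,0,-1],[0.01,-0.035,-0.14,0,0,0,-1],[0.022,-0.075,-0.14,0,0,0,-1],[0.03,-0.105,-0.13,0,0,0,-1],[0.035,-0.119,-0.12,0,0,0,-1],[0.035,-0.119,-0.12,0,0,0,-1]]])

```text
time_s: 10.25
tool_pos: [0.5812, -0.2364, 0.1394]
tool_rot: [-180.0, -0.2, 149.8]
force: [-0.5, -0.4, -0.8]
grip_width: 0.0872
```

Run:
```python
from h import *
c=read_camera('wrist');np.savez('w5.npz',**c);cv2.imwrite(f'pics/w5.png',c['img'][:,:,::-1])
rows([(.5842,-.2353,.005)],150)
print('sleeve',search_frame('blue_sleeve','wrist')[:1],'copper',search_frame('copper_ring','wrist')[:2])
```

```text
t 10.3 p [ 0.5834 -0.2344  0.14  ] rpy [ 1.7995e+02 -9.0000e-02  1.4996e+02]
rotvec [ 0.05 -0.09 -0.04]
1 [-0.    -0.     0.045]
2 [-0.001 -0.     0.09 ]
3 [-0.001 -0.     0.135]
sleeve [{'position': [389.3, 214.9], 'conf': 0.64}] copper [{'position': [268.1, 196.9], 'conf': 0.58}]
```

View pics/w5.png

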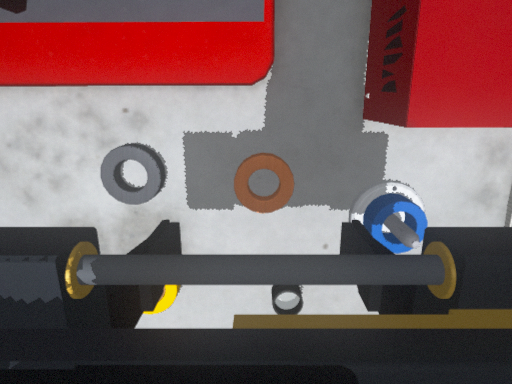

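Run:
```python
from h import *
c=dict(np.load('w5.npz'))
print('copper',fitc(c,(264,183),.008,.022,.028,38))
print('blue',fitc(c,(397,220),.030,.045,.025,40))
```

```text
copper (array([ 0.5849, -0.2348,  0.0273]), array([ 0.5842, -0.2344,  0.0152]), np.float64(0.0154), 2083)
blue (array([ 0.672 , -0.1483,  0.0221]), array([ 0.6683, -0.1488,  0.0366]), np.float64(0.0372), 1482)
```

Run:
```python
from h import *
for ctr in [(.5845,-.235),(.673,-.1504)]:
  for n in ['top0','scene0','w5']:
    c=dict(np.load(n+'.npz'));A=cloud(c).reshape(-1,3)[c['z_map'].ravel()>0]
    d=A[:,:2]-ctr;al=d@[.5,.866];pe=d@[-.866,.5]
    k=(A[:,2]>.07)&(A[:,2]<.13)&(abs(al)<.11)&(pe>0)&(pe<.2)
    print(ctr,n,k.sum(),np.percentile(pe[k],[0,1,5]).round(3) if k.any() else '')
```

```text
(0.5845, -0.235) top0 941 [0.058 0.059 0.065]
(0.5845, -0.235) scene0 45 [0.117 0.119 0.125]
(0.5845, -0.235) w5 7322 [0.058 0.059 0.062]
(0.673, -0.1504) top0 3279 [0.001 0.094 0.098]
(0.673, -0.1504) scene0 160 [0.092 0.092 0.093]
(0.673, -0.1504) w5 14953 [0.092 0.093 0.096]
```

Request:
arm_command(targets=[[[-0.001,0,0.03,0,0,0,-1],[-0.001,0,0.065,0,0,0,-1],[-0.001,0,0.095,0,0,0,-1],[-0.001,0,0.115,0,0,0,-1],[-0.001,0,0.128,0,0,0,-1],[-0.001,0,0.135,0,0,0,-1],[-0.001,0,0.135,0,0,0,-1]]])

```text
time_s: 11.1
tool_pos: [0.585, -0.2348, 0.0053]
tool_rot: [-180.0, -0.0, 150.1]
force: [0.6, -0.5, -0.4]
grip_width: 0.087
```

Request:
arm_command(targets=[[[0,0,0,0,0,0,0.1],[0,0,0,0,0,0,1],[0,0,0,0,0,0,1],[0,0,0,0,0,0,1],[0,0,0,0,0,0,1],[0,0,0,0,0,0,1],[0,0,0,0,0,0,1]]], newtons=25)

```text
time_s: 11.8
tool_pos: [0.5848, -0.2355, 0.0062]
tool_rot: [180.0, 0.0, 150.0]
force: [-0.9, 0.5, 2.8]
grip_width: 0.054
```

Run:
```python
from h import *
rows([(.5842,-.2353,.16),(.673,-.1504,.16)],150)
```

```text
t 11.8 p [ 0.5848 -0.2355  0.0062] rpy [1.7997e+02 2.0000e-02 1.5001e+02]
rotvec [0.03 0.02 0.01]
1 [ 0.    -0.    -0.038]
2 [ 0.    -0.    -0.077]
3 [ 0.    -0.    -0.115]
4 [ 0.001 -0.    -0.154]
5 [-0.011  0.039 -0.154]
6 [-0.022  0.079 -0.154]
7 [-0.034  0.118 -0.154]
```

The width of 54 mm is less than the 56 mm expected, so I'll look before lifting.

Run:
```python
from h import *
c=read_camera('wrist');np.savez('w6.npz',**c);cv2.imwrite(f'pics/w6.png',c['img'][:,:,::-1])
o=get_obs();print(o['grip_width'],o['force'],o['tool_pos'])
P=cloud(c);hsv=cv2.cvtColor(c['img'],cv2.COLOR_RGB2HSV)
m=(hsv[...,0]>5)&(hsv[...,0]<18)&(hsv[...,1]>120)&(P[...,2]>-.01)&(P[...,2]<.05)&(abs(P[...,0]-.585)<.05)&(abs(P[...,1]+.235)<.05)
Q=P[m];print(len(Q),np.percentile(Q[:,2],[2,50,90,98]),Q.min(0),Q.max(0))
t=Q[Q[:,2]>.012];print('plane',np.linalg.lstsq(np.c_[t[:,:2],np.ones(len(t))],t[:,2],rcond=None)[0])
```

```text
0.05423905778780279 [-0.24298566  0.53095331  2.45787919] [ 0.58476738 -0.23553962  0.00618425]
4277 [0.00413429 0.01529066 0.01618931 0.01665926] [ 0.55708026 -0.26044054  0.00110933] [ 0.6111576  -0.20778907  0.01743074]
plane [ 0.00418698 -0.00338644  0.01215419]
```

View pics/w6.png

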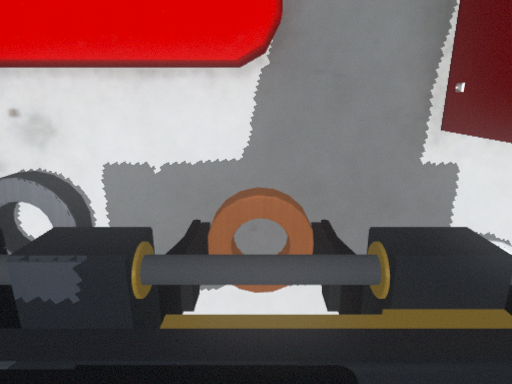

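The ring is flat at z ≈ 0.016 and gripped centrally. It sits low on the pads, which may explain the width. I'll do a small lift as a test.

Request:
arm_command(targets=[[[0,0,-0.008,0,0,0,1],[0,0,-0.02,0,0,0,1],[0,0,-0.03,0,0,0,1],[0,0,-0.03,0,0,0,1]]])

```text
time_s: 12.25
tool_pos: [0.586, -0.2363, 0.0381]
tool_rot: [179.9, 0.2, 150.0]
force: [0.4, -0.4, -0.5]
grip_width: 0.0542
```

```bash
cat > cop.py <<'E'
from h import *
import sys
c=read_camera('wrist');cv2.imwrite(f'pics/{sys.argv[1]}.png',c['img'][:,:,::-1]);np.savez(sys.argv[1]+'.npz',**c)
o=get_obs();p=o['tool_pos'];print(o['time_s'],o['grip_width'],o['force'].round(2),p.round(4),o['tool_rot'].round(2))
P=cloud(c);hsv=cv2.cvtColor(c['img'],cv2.COLOR_RGB2HSV)
m=(hsv[...,0]>5)&(hsv[...,0]<18)&(hsv[...,1]>120)&(abs(P[...,2]-p[2])<.03)&(abs(P[...,0]-p[0])<.05)&(abs(P[...,1]-p[1])<.05)
Q=P[m];print(len(Q),np.percentile(Q[:,2],[2,50,90,98]))
zt=np.percentile(Q[:,2],70);mt=m&(abs(P[...,2]-zt)<.005);t=P[mt]
k=np.linalg.lstsq(np.c_[t[:,:2],np.ones(len(t))],t[:,2],rcond=None)[0]
print('slope deg along y,x tool',np.degrees(k[:2]@[.5,.866]).round(1),np.degrees(k[:2]@[-.866,.5]).round(1),'ztop-tcp',zt-p[2])
cnt,_=cv2.findContours(mt.astype(np.uint8),cv2.RETR_EXTERNAL,cv2.CHAIN_APPROX_NONE)
e=max(cnt,key=len)[:,0];E=P[e[:,1],e[:,0],:2]
print('centre',least_squares(lambda q:np.hypot(E[:,0]-q[0],E[:,1]-q[1])-.0275,p[:2],loss='soft_l1',f_scale=.001).x)
E
python3 cop.py w7
```

```text
12.3 0.05365388492253361 [ 0.47  0.19 -1.79] [ 0.5854 -0.2359  0.0372] [1.7996e+02 1.4000e-01 1.5001e+02]
4265 [0.03598064 0.04721964 0.04806173 0.04852755]
slope deg along y,x tool 0.1 -0.8 ztop-tcp 0.01039931076920804
centre [ 0.58660624 -0.23647546]
```

View pics/w7.png

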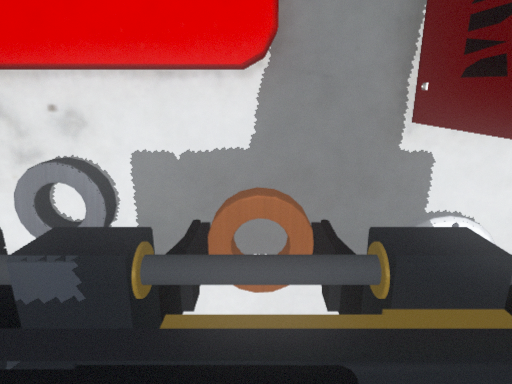

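The ring is lifted level and isn't slipping. Moving on gently.

Request:
arm_command(targets=[[[0,0,-0.02,0,0,0,1],[0,0,-0.045,0,0,0,1],[0,0,-0.07,0,0,0,1],[0,0,-0.095,0,0,0,1],[0,0,-0.11,0,0,0,1],[0,0,-0.115,0,0,0,1]]])

```text
time_s: 12.9
tool_pos: [0.5853, -0.2359, 0.1524]
tool_rot: [180.0, 0.1, 150.0]
force: [0.9, 0.5, 0.1]
grip_width: 0.0544
```

```bash
python3 cop.py w8; python3 -c "
from h import *
rows([(.673,-.1504,.15)],150)"
```

```text
12.95 0.05412626294945048 [ 0.94 -0.88 -0.69] [ 0.5851 -0.2357  0.152 ] [1.7995e+02 1.0000e-01 1.5001e+02]
4144 [0.15068891 0.1614562  0.16229941 0.16279369]
slope deg along y,x tool 0.1 -0.8 ztop-tcp 0.00977403202879526
centre [ 0.58601916 -0.23612637]
t 12.95 p [ 0.5851 -0.2357  0.152 ] rpy [1.7995e+02 1.0000e-01 1.5001e+02]
rotvec [0.05 0.1  0.01]
1 [-0.011  0.039  0.001]
2 [-0.022  0.079  0.001]
3 [-0.033  0.118  0.002]
```

Request:
arm_command(targets=[[[-0.006,0.02,0,0,0,0,1],[-0.013,0.048,0,0,0,0,1],[-0.021,0.076,0,0,0,0,1],[-0.028,0.1,0,0,0,0,1],[-0.032,0.115,0,0,0,0,1],[-0.0325,0.118,0,0,0,0,1],[-0.0325,0.118,0,0,0,0,1]]])

```text
time_s: 13.65
tool_pos: [0.6712, -0.1495, 0.1498]
tool_rot: [-179.9, -0.1, 150.0]
force: [-0.8, -0.0, -1.9]
grip_width: 0.0543
```

```bash
python3 cop.py w9; python3 -c "
from h import *
rows([(.6722,-.150,.045)],150)"
```

```text
13.7 0.05395579775995084 [ 0.17 -0.78 -0.84] [ 0.6707 -0.1507  0.1502] [-1.7992e+02 -5.0000e-02  1.4995e+02]
4181 [0.14812011 0.15886295 0.15972029 0.16020122]
slope deg along y,x tool -0.1 -0.5 ztop-tcp 0.00898953440124356
centre [ 0.67199353 -0.14974957]
t 13.7 p [ 0.6707 -0.1507  0.1502] rpy [-1.7992e+02 -5.0000e-02  1.4995e+02]
rotvec [-0.08 -0.05 -0.05]
1 [-0.     0.     0.035]
2 [-0.001  0.001  0.07 ]
3 [-0.001  0.001  0.105]
```

View pics/w9.png

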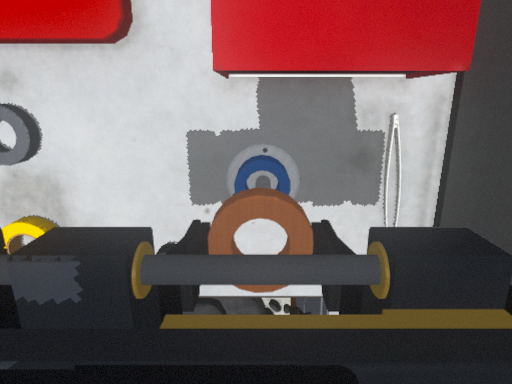

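The ring is centred within about 1 mm. Lowering, with a pause once the post is in the bore.

Request:
arm_command(targets=[[[-0.001,0,0.015,0,0,0,1],[-0.001,0,0.035,0,0,0,1],[-0.001,0,0.055,0,0,0,1],[-0.001,0,0.072,0,0,0,1],[-0.001,0,0.084,0,0,0,1],[-0.001,0,0.09,0,0,0,1]]])

```text
time_s: 14.3
tool_pos: [0.6715, -0.1504, 0.0591]
tool_rot: [-180.0, -0.1, 150.0]
force: [-0.4, 0.1, -1.4]
grip_width: 0.0544
```

```bash
python3 cop.py w10; python3 -c "
from h import *
rows([(.6722,-.150,.045)],150)"
```

```text
14.35 0.05395277120217974 [ 0.18  0.13 -2.52] [ 0.6715 -0.1502  0.0588] [-1.7995e+02 -1.2000e-01  1.4998e+02]
4246 [0.05731937 0.06819509 0.06905105 0.06958639]
slope deg along y,x tool -0.1 -0.6 ztop-tcp 0.009773178589591897
centre [ 0.67217853 -0.15063121]
t 14.35 p [ 0.6715 -0.1502  0.0588] rpy [-1.7995e+02 -1.2000e-01  1.4998e+02]
rotvec [-0.05 -0.12 -0.02]
1 [-0.001  0.001  0.014]
```

View pics/w10.png

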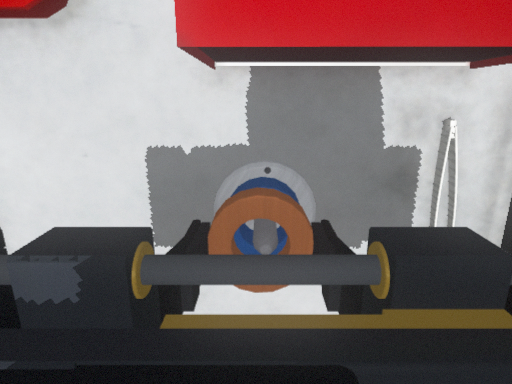

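The post is in the copper bore at (264,235), with the sleeve below it. Lowering the last 14 mm and releasing.

Request:
arm_command(targets=[[[0,0,0.006,0,0,0,1],[0,0,0.011,0,0,0,1],[0,0,0.0135,0,0,0,1],[0,0,0.0135,0,0,0,1]]])

```text
time_s: 14.75
tool_pos: [0.6725, -0.15, 0.0472]
tool_rot: [180.0, -0.0, 150.0]
force: [-0.4, -0.3, -0.7]
grip_width: 0.0546
```

Request:
arm_command(targets=[[[0,0,0,0,0,0,-0.1],[0,0,0,0,0,0,-0.3],[0,0,0,0,0,0,-0.6],[0,0,0,0,0,0,-0.9],[0,0,0,0,0,0,-0.9],[0,0,0,0,0,0,-0.9]]])

```text
time_s: 15.35
tool_pos: [0.6726, -0.1501, 0.0474]
tool_rot: [180.0, 0.0, 150.0]
force: [0.5, 0.1, -0.7]
grip_width: 0.0789
```

```bash
python3 cop.py w11
```

```text
15.4 0.08038224181618284 [0.13 0.36 0.  ] [ 0.6726 -0.1501  0.0474] [1.7999e+02 1.0000e-02 1.5001e+02]
4089 [0.04219779 0.05329738 0.0542086  0.05471038]
slope deg along y,x tool 0.0 -0.5 ztop-tcp 0.006253380061360128
centre [ 0.67342438 -0.15039841]
```

View pics/w11.png

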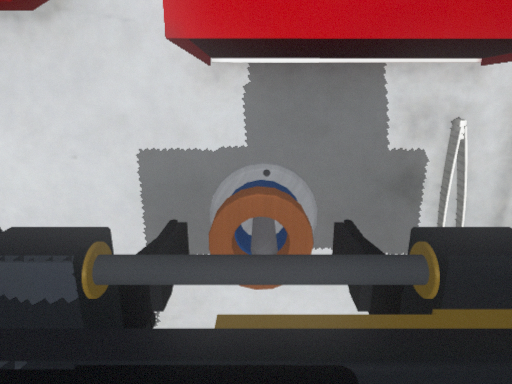

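The copper ring is released, with its top at 0.0537 (expected 0.054) and flat. Retreating upward to check everything.

Request:
arm_command(targets=[[[0,0,-0.015,0,0,0,-1],[0,0,-0.045,0,0,0,-1],[0,0,-0.08,0,0,0,-1],[0,0,-0.115,0,0,0,-1],[0,-0.03,-0.14,0,0,0,-1],[0,-0.07,-0.15,0,0,0,-1],[0,-0.1,-0.15,0,0,0,-1],[0,-0.1,-0.15,0,0,0,-1]]])

```text
time_s: 16.2
tool_pos: [0.6193, -0.244, 0.2001]
tool_rot: [-179.9, 0.2, 149.5]
force: [-0.2, -0.6, -0.2]
grip_width: 0.087
```

Run:
```python
from h import *
c=read_camera('wrist');np.savez('w12.npz',**c);cv2.imwrite('pics/w12.png',c['img'][:,:,::-1])
print(get_obs()['tool_pos'],get_obs()['force'])
P=cloud(c);hsv=cv2.cvtColor(c['img'],cv2.COLOR_RGB2HSV)
near=(abs(P[...,0]-.673)<.06)&(abs(P[...,1]+.15)<.06)
for n,lo,hi in [('copper',5,18),('blue',95,120)]:
    m=near&(hsv[...,0]>lo)&(hsv[...,0]<hi)&(hsv[...,1]>120);Q=P[m]
    print(n,len(Q),np.percentile(Q[:,2],[2,50,98]).round(4))
u=np.argwhere(near&(hsv[...,0]>5)&(hsv[...,0]<18)&(hsv[...,1]>120)).mean(0).astype(int)
print('copper',fitc(c,(u[1],u[0]),.047,.058,.028,40))
for d in search_frame('dark_ring','wrist')[:1]:
    x,y=np.round(d['position']).astype(int);print(d,'dark',fitc(c,(x,y),.008,.022,.028,40))
```

```text
[ 0.6210492  -0.24041727  0.1993812 ] [-0.26802155  0.40777314  0.00894624]
copper 1660 [0.0469 0.0535 0.0549]
blue 39 [0.0153 0.0182 0.0245]
copper (array([ 0.6726, -0.1502,  0.0272]), array([ 0.6717, -0.15  ,  0.0532]), np.float64(0.0534), 1892)
```

View pics/w12.png

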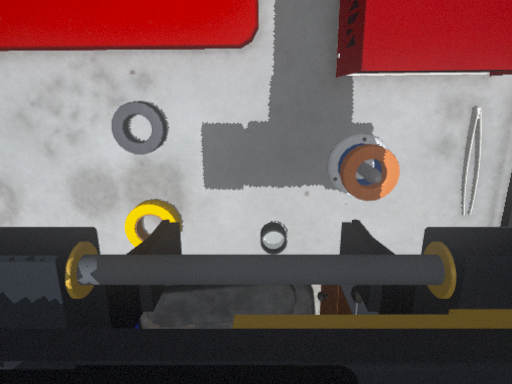

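The copper ring lies flat on the post at (370,172) with the blue sleeve under it. The dark ring is at (139,127). The network missed the dark ring, so I'll measure it from that pixel and then hand in.

Run:
```python
from h import *
c=dict(np.load('w12.npz'));print('dark',fitc(c,(139,127),.008,.022,.028,36))
o=get_obs();print(o['time_s'],abs(o['joint_velocities']).max())
print(sign_off())
```

```text
dark (array([ 0.5174, -0.335 ,  0.0272]), array([ 0.5171, -0.3342,  0.0151]), np.float64(0.0154), 1681)
16.3 2.3068251536471247
the job is handed in; nothing more can be done
None
```

The blue sleeve is on the post and down on the foot, and the copper ring lies flat on top of it, released. I handed the job in at about 16.3 s; it gives no verdict.

What the last checks showed:
- **Copper ring:** centred on the post to about 1 mm, with its top at z ≈ 0.0535 m (0.054 m expected), and flat to about 0.5°.
- **Blue sleeve:** its top was at about 0.037 m (0.038 m expected), and its centre read about 2 mm off the post axis. I measured this before the copper ring went on. Afterwards too little of it showed to measure again, but the copper ring's height agrees with it being home.
- **Dark ring:** it moved less than 2 mm from its first measurement, which is within camera error.
- **Robot:** clear of everything, with no contact force seen.

Readings that did not match:
- **Copper grip:** the grip on the copper ring read 54 mm instead of 56 mm, probably because the ring sat low on the pads. It lifted level and did not slip.
- **Ring network:** the trained network missed the dark ring in the last picture, so I measured it from a pixel I picked out by eye.

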